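# Seat, shim and hold the white reference tile in a strip reader

## Robot

A 7-joint arm with a two-finger parallel gripper is mounted at the origin on the work surface. World frame = base frame: x ahead of the robot, y to its left, z up, the work surface at z = 0. Lengths are in mm, angles in rad, forces in N, time in s.
With the tool pointing down it reaches from about 425 to 875 mm from the base axis. Payload 4.7 kg.
Tool frame: the origin (TCP) lies on the mounting face of the last link; the fingertips stand 182 mm ahead of it and the grasp point (between the pads) lies 164 mm ahead of it; z points along the fingers, x is the direction in which the jaws open and shut, and the axes are right-handed (so a half turn about z gives the same grasp; the last joint's range is limited). The gripper opens to 87 mm and grips with 3 to 60 N. Pads are 19 mm wide; open, the fingers measure 117 mm over their backs; the gripper's body (75 mm by 190 mm) begins 51 mm behind the grasp point.
Start: joints at [-1.114, 0.321, -0.07, 1.45, 0.023, 1.371, -0.057], TCP at [278.522, 587.309, 404.787] pointing down, gripper open.
Joint ranges: [-2.86, 2.86], [-0.3, 2.09], [-1.38, 1.24], [0.06, 2.45], [-1.56, 4.7], [0.09, 2.05], [-2.69, 2.69]. Speed limits (rad/s): [2.57, 2.57, 3.14, 3.14, 3.14, 3.14, 3.14].

## Interface

Orientations are given as a unit quaternion [x, y, z, w].
In Python, from bench import monitor, optics, job_done gives the robot as it stands. The module is installed in compiled form; this text tells all that it offers.
- The arm moves only by the shell command python3 -m handwheel 'ROWS' [OPENING]. ROWS is JSON, a list of rows, each an object with "offset": the shift along the tool's x, y, z in m, a list of three; "twist": the turn about the tool's z in rad. In form: [{"offset": [tx, ty, tz], "twist": twist}, ...]. A call has 1 to 8 rows; each row is the pose to reach, as a shift and turn from the pose commanded when the call began, along the tool's axes at that moment; what a row does not reach only later rows make up. A row lasts 1/8 s, in which the tool goes at most 62.5 mm and 10.7 degrees, less where a joint would pass 70% of its speed; a pose out of reach is approached as far as the arm can. A call with a gripper value outside its range is refused whole. OPENING is the closure, from 0 (fully open) to 1 (shut), set as the call begins (- or left out, the last holds). The fingers move at their own pace and stop on an object; the grip force is fixed at half the most. Time passes only in rows, so rows that repeat a pose let the fingers close. It gives the time, the measured TCP pose, the force and the opening at its end, in the units of the state.
- monitor.get_state(): the state, without advancing time (a new reading comes with each control period).
- optics.snapshot(name): name is "side" or "top" or "wrist"; returns the picture (420x560x3 uint8, red, green, blue); there is no depth.
- optics.get_calibration(name): a dict with "camera_matrix" (3x3 intrinsics, pixels), "rvec" (rotation vector, rad) and "tvec" (3), from world to camera coordinates, as OpenCV has them. Camera axes: x right, y down, z forward; pixel columns grow to the right and rows downward; lengths in mm; the calibration is good to about 2 mm. A picture is of the moment at which its call begins: read the wrist's pose just before it. get_calibration takes no time and is no camera call; for the wrist camera it gives the pose at the moment of the call.
- job_done(): hands the job in, once; it reports no verdict.
The state is a dict: "clock": time; "joints": joint angles; "dq": joint speeds; "joint_torque": joint torques, N m; "position": TCP position; "orientation": TCP orientation; "force": force on the tool from outside, world axes, zero at the start; "torque": the same for the moment, N m; "opening": opening from 0.0 (shut) to 1.0 (fully open).
Only numpy, scipy, OpenCV 4.12 (cv2) and the standard library are available. Lean on these libraries where they do the work, as an engineer would, in place of code of your own. Each camera call takes 0.05 s, during which the arm holds its last target.

## Task

Get the strip reader on the infirmary desk ready for its white check: lay the white tile flat and square in the reader's pocket, up against the side marked with the blue line, and let go of it; then stand the orange spacer in the gap on the opposite side of the tile, down to the pocket floor, at the end of that gap where it is wide enough, and let go of it. Finally press the tile down against its sprung bed with the fingers until its white face is flush with the reader's top, and finish while still holding it down there. Leave the other things on the desk where they are.

Things in the scene. Friction and masses are not known exactly. Their poses are not given: they have to be found in the camera images.
- reader: White strip reader, fixed, 180 (x) x 220 (y) x 55 high, flat top; origin: centre of underside. Pocket in the top, 24 deep (floor 31 above the desk), x = -50 to +40, y = -50 to +50. Its wall at x = +40 is the straight datum side, with a blue line on the top along it. Along the x = -50 wall two yellow cheek blocks sit side by side, flush with the top. Nothing stands above the top.
- seat (a point): Fixed point of the reader, axes as the reader's: where the tile's origin (centre of its underside) is when the tile is against the datum side, centred along y and pressed down flush. It lies at (10, 0, 43) in the reader's frame. Before pressing, the tile rests on the bed 5 higher.
- bed (a joint): Sprung black bed under the tile in the pocket (56 x 92, centred on seat). 0 = up: its top is 48 above the desk, so the 12 thick tile stands 5 proud of the reader's top; 0.005 (m) = fully down on its stop, tile flush. The tile's weight alone does not sink it; about 5 N start it, 9 N in all (tile weight included) bring it fully down; it springs back.
- tile: Loose tile, 160 to 260 g: white plate 60 (x) x 96 (y) x 12 with a central black grip ridge 12 (x) x 44 (y), 34 tall (top 46 over the underside). Origin: centre of underside, z up. Starts flat on the desk left or right of the reader. In the pocket it has 2 of play each way along y; against the datum side it leaves a gap of 5.5 at the thick cheek, 12.5 at the thin. Either way round fits.
- cheek_thin: Fixed yellow block in the pocket at its x = -50 wall, 17.5 (x) x 50 (y) x 24 high, flush with the reader's top. Origin: middle of the lower edge of its back face: x = -50, y = +25 or -25, z = 31 in the reader's frame; axes as the reader's. The gap beside it is the wide one, 12.5 with the tile against the datum side.
- cheek_thick: The other yellow block, 24.5 (x) x 50 (y) x 24 high, same origin convention, at the other end (y = -25 or +25). The gap beside it is only 5.5: the spacer does not fit.
- wide_gap (a point): Point on the pocket floor in the middle of the wide gap (23.75 in front, +x, of cheek_thin's origin; tile against the datum side), axes as the reader's: where the centre of the spacer's underside belongs. The spacer has about 8 of play either way along y there.
- spacer: Loose orange plastic spacer, 10 thick (x) x 34 wide (y) x 62 tall, 30 g, lower 3 slightly narrower (6 x 30). Origin: centre of its underside, z up. Starts upright in the slot of the stand. In the gap it is 24 deep and 38 of it stands above the reader's top. Either way round fits.
- stand: Fixed aluminium block 45 (x) x 70 (y) x 26 high with a slot 13 x 38, 16 deep, that holds the spacer upright (spacer's underside 10 above the desk). Origin: centre of the underside. On the side of the reader where the tile is not.
- tape: Bystander: loose roll of white tape, 64 diameter x 22 high, origin under its centre.
- oximeter: Bystander: loose blue and white finger pulse oximeter 60 x 34 x 29, origin under its centre.
- gel: Bystander: loose clear hand-gel bottle, 56 diameter x 130 high, origin under its centre.
- pencup: Bystander: loose black pen cup, 72 diameter x 90 high, pens reach 150; origin under its centre.
- stapler: Bystander: loose red and black stapler, 130 (x) x 36 x 36 high, origin under its centre.

How it is judged:
By the outcome, as a careful person would: the job done as asked, in the order asked, and still so for the second after the job is handed in, while the arm keeps its last pose, push and grip.
It also fails if it takes over 67 s, if anything falls off the work surface, if the arm or the gripper's body presses on something with over 40 N, if the wrist force passes 120 N, or if a joint passes its speed limit or range.

## Working session

There is one attempt and no reset: what is moved stays moved. The work goes in short steps, Python scripts to look and compute and a shell command to move; the robot and the scene stay as the last step left them, time stands still between calls to the robot, and variables do not carry over. Pictures are saved under pics/ and viewed, and the job is handed in when it is done.

```bash
mkdir -p pics
cat > h.py <<'E'
import numpy as np, cv2
from bench import monitor, optics
from scipy.spatial.transform import Rotation as R
def cal(n):
    c=optics.get_calibration(n); return np.array(c["camera_matrix"],float),np.array(c["rvec"],float).ravel(),np.array(c["tvec"],float).ravel()
def snap(n,f):
    c=cal(n); im=optics.snapshot(n); cv2.imwrite('pics/'+f+'.png',cv2.cvtColor(im,cv2.COLOR_RGB2BGR)); np.savez('pics/'+f+'.npz',K=c[0],r=c[1],t=c[2]); return im
def ld(f):
    d=np.load('pics/'+f+'.npz'); return d['K'],d['r'],d['t']
def ray(f,uv,z):
    K,r,t=ld(f); M=cv2.Rodrigues(r)[0]; C=-M.T@t
    d=M.T@np.linalg.inv(K)@np.array([uv[0],uv[1],1.]); return C+d*(z-C[2])/d[2]
def proj(f,P):
    K,r,t=ld(f); return cv2.projectPoints(np.array(P,float).reshape(-1,3),r,t,K,None)[0].reshape(-1,2)
E
python3 - <<'E'
from h import *
for n in("side","top","wrist"): snap(n,n+'0')
s=monitor.get_state()
for k,v in s.items(): print(k,np.round(v,4))
for n in("side","top","wrist"):
    K,r,t=ld(n+'0');M=cv2.Rodrigues(r)[0];print(n,K[0,0],K[:2,2],-M.T@t,M[2])
print(R.from_quat(s['orientation']).as_matrix())
E
```

```text
clock 0.15
joints [-1.1139  0.3216 -0.0701  1.4514  0.0226  1.3708 -0.0569]
dq [ 0.0007 -0.0028  0.0027 -0.0021 -0.001  -0.0002  0.0017]
joint_torque [ 2.00000e-04 -4.91798e+01 -4.04500e-01 -3.12882e+01 -6.41000e-02
  4.04000e-02  1.00000e-04]
position [278.4905 587.1633 403.938 ]
orientation [ 8.451e-01  5.346e-01 -6.000e-04  4.000e-04]
force [ 0.1933 -0.6    -0.4493]
torque [-0.0192 -0.007  -0.0151]
opening 1.0023
side 391.1984132525405 [284.0508398  206.83320517] [371.47381775 522.65477698 635.0321155 ] [ 0.30333984 -0.65948845 -0.68779352]
top 410.78757596174734 [276.14769157 213.90388569] [ 501.64106973  -28.98322502 1191.76751235] [ 0.08327294  0.01509309 -0.99641247]
wrist 315.7497393801991 [276.35514482 207.92762505] [216.27649456 616.23939875 384.01726225] [ 0.22784561 -0.11129949 -0.96731525]
[[ 4.28462548e-01  9.03559404e-01 -4.99197246e-04]
 [ 9.03558491e-01 -4.28462827e-01 -1.28861850e-03]
 [-1.37823083e-03  1.01070857e-04 -9.99999045e-01]]
```

View pics/top0.png

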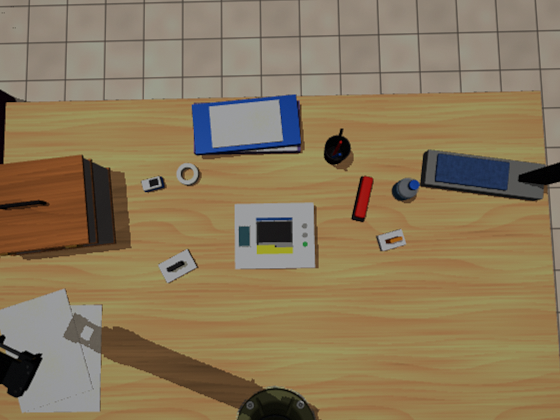

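View pics/side0.png

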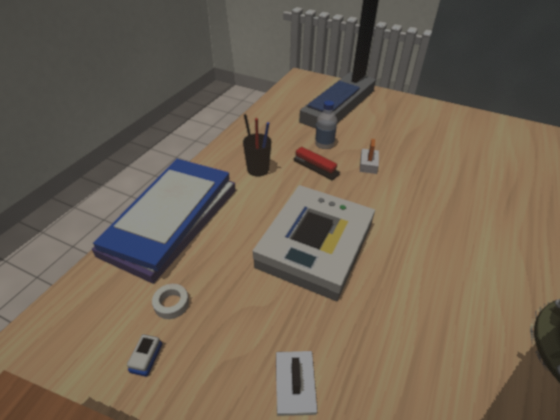

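View pics/wrist0.png

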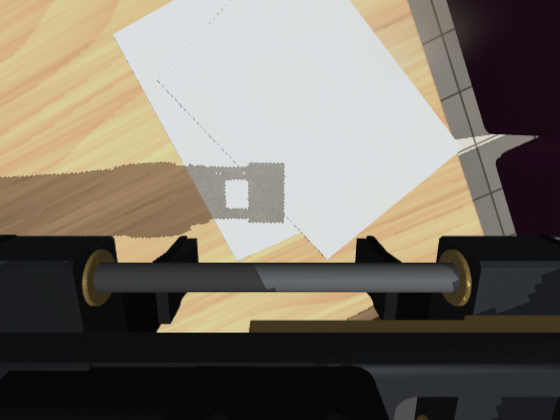

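The top view shows the tile at about (177,265), the reader at (275,236) with its blue line toward +x, the stand at (391,240) and the stapler at (362,198). The wrist camera's lower half is filled by the gripper. I'll enlarge the top view next.

Run:
```python
from h import *
im=cv2.imread('pics/top0.png')
a=cv2.resize(im[240:290,150:210],None,fx=6,fy=6,interpolation=cv2.INTER_CUBIC)
b=cv2.resize(im[195:275,225:325],None,fx=4,fy=4,interpolation=cv2.INTER_CUBIC)
c=cv2.resize(im[215:265,365:425],None,fx=6,fy=6,interpolation=cv2.INTER_CUBIC)
o=np.zeros((600,800,3),np.uint8);o[:300,:360]=a;o[:300,400:760]=c;o[300-20+0+0:600,:400][20:20+300]=b[:300]
cv2.imwrite('pics/crop0.png',o)
im=cv2.imread('pics/side0.png')
o=np.zeros((600,800,3),np.uint8)
o[:600,:520]=cv2.resize(im[175:325,250:380],None,fx=4,fy=4,interpolation=cv2.INTER_CUBIC)
o[:240,540:740]=cv2.resize(im[130:178,350:390],None,fx=5,fy=5,interpolation=cv2.INTER_CUBIC)
o[250:600,540:740]=cv2.resize(im[348:418,274:324-10],None,fx=5,fy=5,interpolation=cv2.INTER_CUBIC)
cv2.imwrite('pics/crop1.png',o)
for n,uv,z in [('tile',(177.5,266),12),('reader',(275,236),55),('stand',(391.5,240),26),('stap',(362,198),36),('gel',(405,189),100)]:
    print(n,ray('top0',uv,z))
```

```text
tile [455.38648918 273.70165754  12.        ]
reader [535.39839607  -7.62888621  55.        ]
stand [ 519.67732965 -335.46803213   26.        ]
stap [ 639.14351048 -254.5448688    36.        ]
gel [ 653.65925434 -357.13315206  100.        ]
```

View pics/crop0.png

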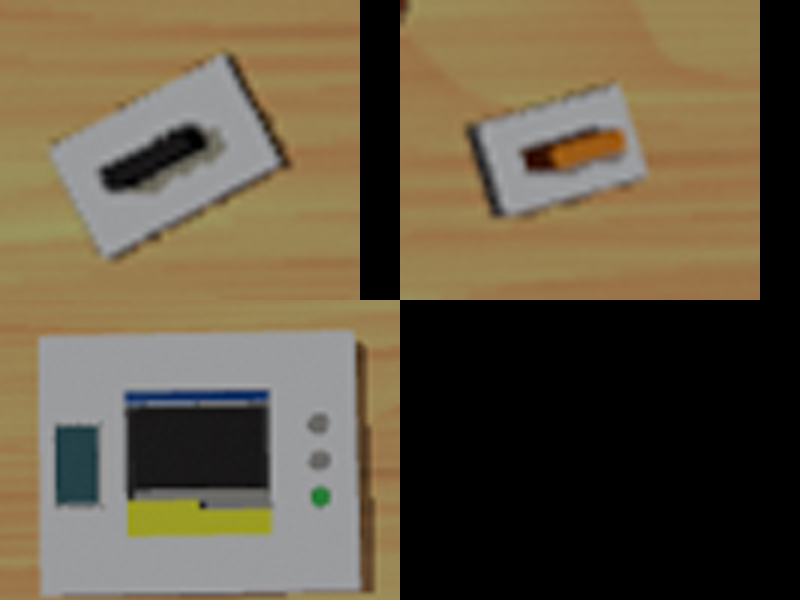

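View pics/crop1.png

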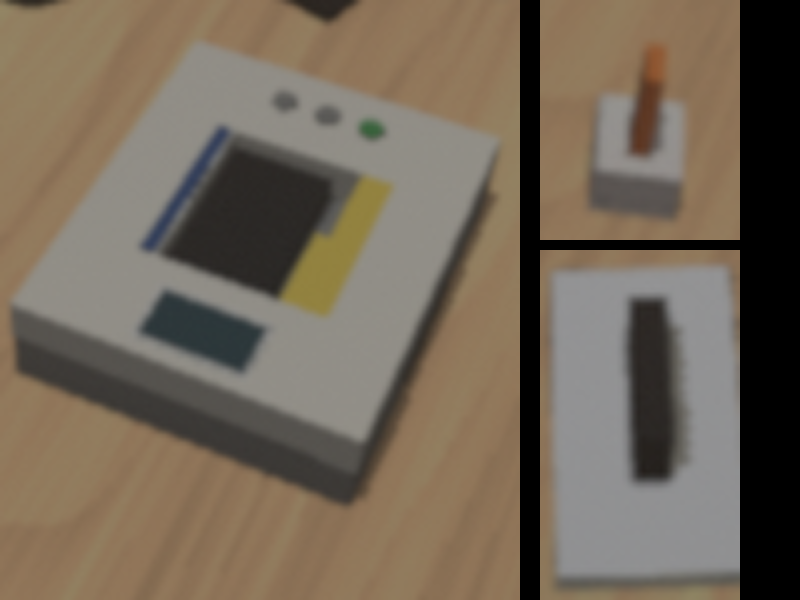

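The top view crop shows the thick cheek on the left (+y) and the thin one on the right, so the wide gap is at reader y = -25. Next I'll move over the tile for a wrist view, using a helper to convert world targets into tool offsets.

```bash
cat >> h.py <<'E'
def go(pos,yawdeg,base=None):
    """print tool-frame offset & twist to bring TCP to pos with tool-x at world yaw (mod 180). """
    s=monitor.get_state(); p=np.array(s['position']); M=R.from_quat(s['orientation']).as_matrix()
    off=M.T@(np.array(pos,float)-p)/1000
    a=np.degrees(np.arctan2(M[1,0],M[0,0])); d=(a-yawdeg+90)%180-90
    print('clock',s['clock'],'at',np.round(p,1),'yaw',round(a,2),'-> offset',np.round(off,4),'twist',round(np.radians(d),4),'(or +-pi)', 'dist',round(np.linalg.norm(off)*1000))
E
python3 -c "
from h import *
go((455,274,330),27)"; sleep 0; python3 -m handwheel '[{"offset":[-0.207,0.294,0.074],"twist":0.657},{"offset":[-0.207,0.294,0.074],"twist":0.657},{"offset":[-0.207,0.294,0.074],"twist":0.657},{"offset":[-0.207,0.294,0.074],"twist":0.657},{"offset":[-0.207,0.294,0.074],"twist":0.657},{"offset":[-0.207,0.294,0.074],"twist":0.657},{"offset":[-0.207,0.294,0.074],"twist":0.657},{"offset":[-0.207,0.294,0.074],"twist":0.657}]' 0; python3 -c "
from h import *
snap('wrist','w1'); s=monitor.get_state(); print(s['clock'],s['position'],s['orientation'],s['dq'])"
```

```text
clock 0.15 at [278.5 587.2 403.9] yaw 64.63 -> offset [-0.2072  0.2937  0.0743] twist 0.6568 (or +-pi) dist 367
clock: 1.15
position: [455.2, 274.7, 330.7]
orientation: [0.972, 0.233, -0.0, -0.0]
force: [-0.0, 0.5, -0.4]
opening: 1.001
1.2 [454.87909679 275.4951781  330.85614261] [ 9.72197063e-01  2.34163875e-01 -3.20240374e-05 -3.85258261e-04] [-0.01214572  0.0001149  -0.00876502 -0.00500866  0.0017668  -0.001156
  0.00188085]
```

View pics/w1.png

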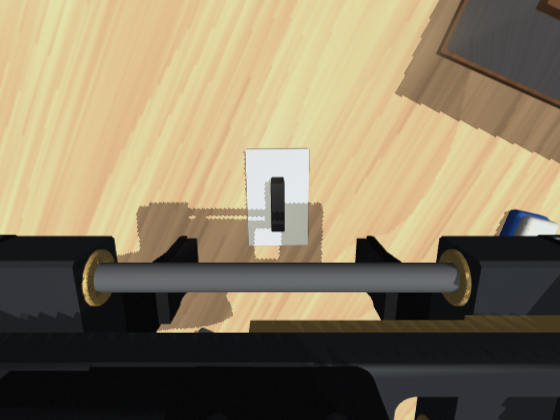

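The tile is centred at about (277,197), nearly square with the image, and its black ridge spans (271-285,178-232). I'll fit its pose from its contour.

```bash
cat >> h.py <<'E'
from scipy.optimize import least_squares
def quad(f,roi,cond):
    im=cv2.imread('pics/'+f+'.png'); hsv=cv2.cvtColor(im,cv2.COLOR_BGR2HSV)
    m=np.zeros(im.shape[:2],np.uint8); x0,x1,y0,y1=roi
    m[y0:y1,x0:x1]=(cond(hsv,im)[y0:y1,x0:x1]*255).astype(np.uint8)
    cs,_=cv2.findContours(m,cv2.RETR_EXTERNAL,cv2.CHAIN_APPROX_NONE); c=max(cs,key=cv2.contourArea)
    return m,c
def fitrect(f,pts,lx,ly,z,x0):
    """fit rectangle pose (x,y,yaw) at height z to contour pixels pts: distance of each ray point to rect edge"""
    P=np.array([ray(f,p,z)[:2] for p in pts])
    def res(q):
        c,s=np.cos(q[2]),np.sin(q[2]); d=P-q[:2]; u=np.abs(d@[c,s])-lx/2; v=np.abs(d@[-s,c])-ly/2
        return np.where(np.maximum(u,v)>0, np.hypot(np.maximum(u,0),np.maximum(v,0)), np.maximum(u,v))
    r=least_squares(res,x0,loss='soft_l1',f_scale=1.0)
    return r.x,np.sqrt(np.mean(res(r.x)**2)),np.median(res(r.x))
E
python3 - <<'E'
from h import *
m,c=quad('w1',(225,335,135,260),lambda h,b:(h[...,1]<45)&(h[...,2]>90))
pts=c.reshape(-1,2).astype(float); print(cv2.boundingRect(c),cv2.minAreaRect(c))
q,e,md=fitrect('w1',pts,60,96,12,[455,274,np.radians(27)]); print(q[:2],np.degrees(q[2]),e,md)
# ridge check
m2,c2=quad('w1',(255,300,165,240),lambda h,b:h[...,2]<60)
print(cv2.minAreaRect(c2)); 
cs=[]
for sx in(-6,6):
  for sy in(-22,22):
    M=np.array([[np.cos(q[2]),-np.sin(q[2])],[np.sin(q[2]),np.cos(q[2])]]); p=q[:2]+M@[sx,sy]; cs.append([*p,46])
print(proj('w1',cs).round(1))
t=proj('w1',[[*(q[:2]+M@[a*30,b*48]),12] for a,b in((-1,-1),(1,-1),(1,1),(-1,1))]);print(t.round(1))
im=cv2.imread('pics/w1.png');
cv2.polylines(im,[np.int32(t*8)],True,(0,0,255),1,shift=3)
for p in proj('w1',cs): cv2.circle(im,tuple(np.int32(p)),1,(0,255,0),-1)
cv2.imwrite('pics/w1o.png',cv2.resize(im[130:270,200:360],None,fx=4,fy=4))
E
```

```text
(245, 148, 64, 98) ((276.5, 196.5), (97.0, 63.0), 90.0)
[455.83136552 274.53183711] 27.847131744251456 0.5975151504582239 -0.49750996526503855
((277.0, 204.0), (52.0, 12.0), 90.0)
[[270.9 231.6]
 [269.9 182.5]
 [284.4 231.4]
 [284.  182.2]]
[[248.2 245.3]
 [307.6 244.5]
 [308.6 147.9]
 [244.3 148.9]]
```

View pics/w1o.png

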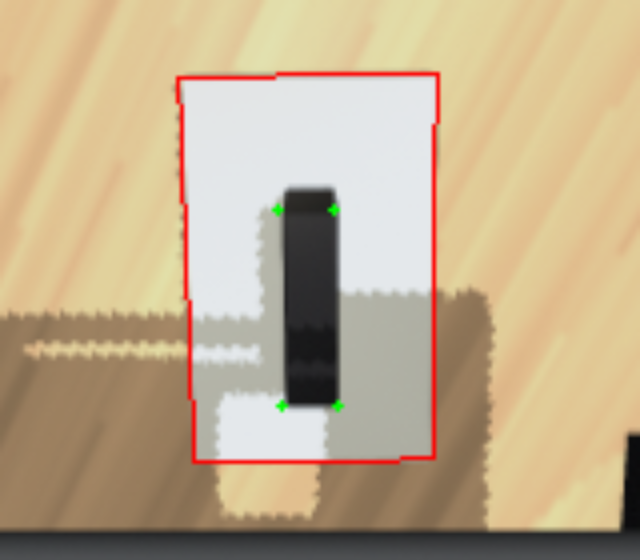

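The fit puts the tile at (455.8, 274.5), yaw 27.8°, with 0.6 mm rms and the ridge overlay matching. Going down to grip the ridge.

```bash
python3 -c "
from h import *
go((455.8,274.5,198),27.85)"
```

```text
clock 1.2 at [454.9 275.5 330.9] yaw 27.08 -> offset [0.0004 0.0014 0.1329] twist -0.0134 (or +-pi) dist 133
```

```bash
python3 -m handwheel '[{"offset":[0.0,0.001,0.045],"twist":-0.013},{"offset":[0.0,0.001,0.09],"twist":-0.013},{"offset":[0.0,0.001,0.12],"twist":-0.013},{"offset":[0.0,0.001,0.132],"twist":-0.013},{"offset":[0.0,0.001,0.132],"twist":-0.013}]' 0 && python3 -m handwheel '[{"offset":[0,0,0],"twist":0},{"offset":[0,0,0],"twist":0},{"offset":[0,0,0],"twist":0},{"offset":[0,0,0],"twist":0},{"offset":[0,0,0],"twist":0}]' 1; python3 -c "
from h import *
snap('wrist','w2')
# lift target then hover over -> for later
go((527,60,330),0)"
```

```text
clock: 1.82
position: [455.5, 274.4, 198.6]
orientation: [0.971, 0.24, -0.0, 0.0]
force: [-0.4, 1.1, -0.5]
opening: 1.002
clock: 2.45
position: [456.0, 273.4, 198.9]
orientation: [0.971, 0.24, 0.0, -0.0]
force: [0.7, -0.5, 0.4]
opening: 0.517
clock 2.5 at [456.  273.4 198.8] yaw 27.73 -> offset [-0.0364  0.2219 -0.1312] twist 0.4839 (or +-pi) dist 260
```

View pics/w2.png

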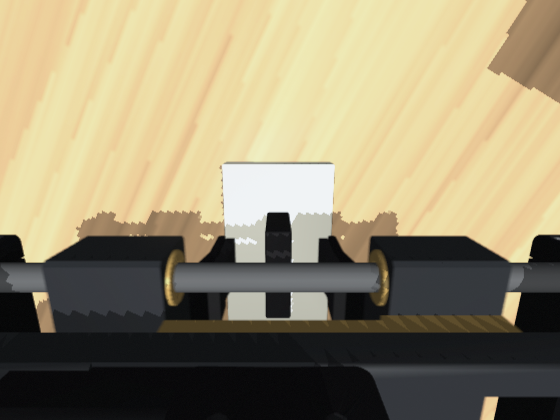

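The ridge (265-292) sits centred between the fingers (235/320), which are still closing, so I'll keep closing.

```bash
python3 -m handwheel '[{"offset":[0,0,0],"twist":0},{"offset":[0,0,0],"twist":0},{"offset":[0,0,0],"twist":0},{"offset":[0,0,0],"twist":0},{"offset":[0,0,0],"twist":0},{"offset":[0,0,0],"twist":0}]' 1; python3 -m handwheel '[{"offset":[0,0,-0.01],"twist":0},{"offset":[0,0,-0.05],"twist":0},{"offset":[0,0,-0.1],"twist":0},{"offset":[0,0,-0.131],"twist":0},{"offset":[0,0,-0.131],"twist":0}]' 1;  python3 -c "
from h import *
snap('wrist','w3')
# lift target then hover over -> for later
go((527,60,330),0)"
```

```text
clock: 3.25
position: [456.0, 273.5, 198.8]
orientation: [0.971, 0.24, 0.0, -0.0]
force: [1.3, -0.2, -0.7]
opening: 0.135
clock: 3.88
position: [456.6, 273.7, 332.8]
orientation: [0.971, 0.24, 0.003, -0.001]
force: [0.6, -0.4, -2.7]
opening: 0.136
clock 3.925 at [455.9 273.4 330.5] yaw 27.73 -> offset [-0.0363  0.2219  0.0004] twist 0.484 (or +-pi) dist 225
```

View pics/w3.png

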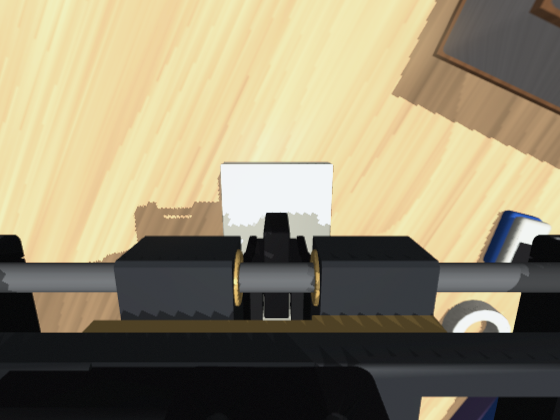

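Tile held: the opening of 0.136 (11.8 mm) matches the ridge. Next I'll carry it past the reader so the wrist camera, which looks toward +y, sees the pocket unobstructed.

```bash
python3 -c "
from h import *
go((525,-108,400),0)"
```

```text
clock 3.925 at [455.9 273.4 330.5] yaw 27.73 -> offset [-0.1162  0.3697 -0.0698] twist 0.484 (or +-pi) dist 394
```

```bash
python3 -m handwheel '[{"offset":[-0.016,0.05,-0.04],"twist":0.06},{"offset":[-0.032,0.1,-0.07],"twist":0.12},{"offset":[-0.05,0.16,-0.07],"twist":0.2},{"offset":[-0.068,0.22,-0.07],"twist":0.28},{"offset":[-0.086,0.276,-0.07],"twist":0.36},{"offset":[-0.102,0.326,-0.07],"twist":0.43},{"offset":[-0.116,0.37,-0.07],"twist":0.484},{"offset":[-0.116,0.37,-0.07],"twist":0.484}]' 1; python3 -c "
from h import *
s=monitor.get_state();print(s['position'],s['dq'].__abs__().max() if hasattr(s['dq'],'max') else s['dq'])
snap('wrist','w4');s=monitor.get_state();print(s['clock'],s['position'],s['orientation'],s['force'])"
```

```text
clock: 4.92
position: [524.4, -112.7, 397.8]
orientation: [1.0, -0.004, -0.002, 0.001]
force: [-0.1, 0.5, -3.4]
opening: 0.133
[ 524.42860347 -112.73381149  397.7923178 ] 0.07130695711786039
4.975 [ 524.66181507 -109.86019359  397.70471038] [ 9.99995840e-01 -2.08965184e-03 -1.97374286e-03  2.40301712e-04] [ 0.3157882   0.37051965 -3.34431738]
```

View pics/w4.png

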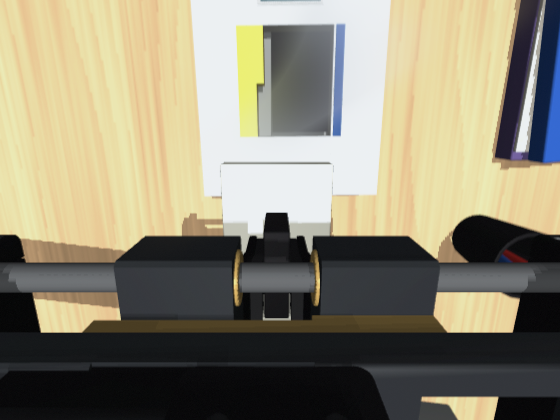

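The pocket is visible at rows 24-137, cols 238-343. The thick yellow cheek is at the top (+y) and the thin one at the bottom (-y). The arm was still settling, so I'll retake it and fit.

Run:
```python
from h import *
snap('wrist','w5');s=monitor.get_state();print(s['clock'],s['position'],s['orientation'],s['force'])
im=cv2.imread('pics/w5.png')
cv2.imwrite('pics/w5c.png',cv2.resize(im[0:200,180:400],None,fx=3,fy=3,interpolation=cv2.INTER_CUBIC))
```

```text
5.025 [ 524.8979385  -108.01460381  397.81663263] [ 9.99998143e-01 -4.94153055e-04 -1.84919855e-03 -2.23157546e-04] [ 0.75257967  0.52934861 -2.60621862]
```

View pics/w5c.png

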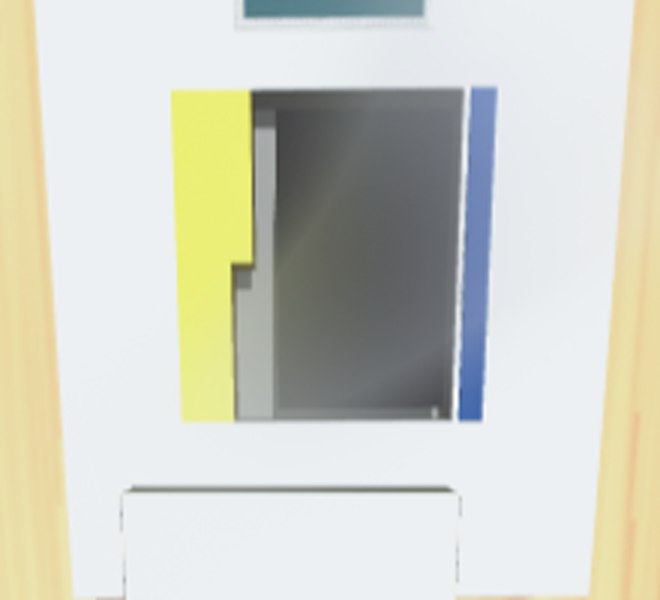

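```bash
cat >> h.py <<'E'
def rot(a): return np.array([[np.cos(a),-np.sin(a)],[np.sin(a),np.cos(a)]])
def fitpts(f,px,obj,z,x0,useK=True):
    px=np.array(px,float); obj=np.array(obj,float)
    def res(q):
        w=(rot(q[2])@obj.T).T+q[:2]; return (proj(f,np.c_[w,np.full(len(w),z)])-px).ravel()
    r=least_squares(res,x0,loss='soft_l1'); return r.x,res(r.x).reshape(-1,2)
E
python3 - <<'E'
from h import *
def c(p): p=np.array(p,float); return (p+.5)/3-.5+np.array([180,0])
px=c([(171,91),(181,421),(464,88),(452,419),(252,90),(234,420),(252,264),(232,264)])
ob=[(-50,50),(-50,-50),(40,50),(40,-50),(-25.5,50),(-32.5,-50),(-25.5,0),(-32.5,0)]
q,e=fitpts('w5',px,ob,55,[535,-8,0]); print('reader',q[:2],np.degrees(q[2])); print(e.round(1).tolist())
# outline left/right check
for X,Y in((35,1),(73,590),(634,1),(590,590)):
    w=ray('w5',c((X,Y)),55)[:2]; print('reader-frame edge',(rot(q[2]).T@(w-q[:2])).round(1))
# tile in world via corners (plate top)
s=monitor.get_state(); M=R.from_quat(s['orientation']).as_matrix(); p=np.array(s['position'])
zt=p[2]-186
for cor in((124,491),(459,491),(126,590),(457,590)):
    w=ray('w5',c(cor),zt); print('tile pt tool frame',(M.T@(w-p)).round(2))
print(R.from_matrix(M).as_euler('zyx',degrees=True))
E
```

```text
reader [537.46839843  -6.44795106] 0.024290684263451188
[[-0.0, -0.4], [0.3, 0.5], [0.1, -0.1], [-0.1, 0.7], [-0.4, -0.2], [0.1, 0.7], [0.4, -0.4], [-0.3, -0.4]]
reader-frame edge [-90.   74.3]
reader-frame edge [ -90.  -107.1]
reader-frame edge [89.9 73.1]
reader-frame edge [  90.4 -107.8]
tile pt tool frame [-29.09 -47.08 186.13]
tile pt tool frame [ 29.48 -46.91 185.91]
tile pt tool frame [-29.59 -29.34 186.12]
tile pt tool frame [ 29.86 -29.19 185.9 ]
[ 5.66733483e-02 -2.11889998e-01 -1.79974323e+02]
```

The reader is at (537.5, -6.4), yaw 0.02°, with residuals under 0.7 px and outline edges at ±90. In the tool frame the tile is centred at about (+0.15, +1.2). I'll move to hover above the pocket at the middle of the x play.

```bash
python3 -c "
from h import *
go((544.6,-5.2,276),0.02)"
```

```text
clock 5.025 at [ 524.9 -108.   397.8] yaw -0.06 -> offset [ 0.0201 -0.1028  0.1218] twist -0.0013 (or +-pi) dist 161
```

```bash
python3 -m handwheel '[{"offset":[0.008,-0.04,0.04],"twist":0},{"offset":[0.016,-0.08,0.08],"twist":0},{"offset":[0.02,-0.103,0.11],"twist":0},{"offset":[0.02,-0.103,0.122],"twist":0},{"offset":[0.02,-0.103,0.122],"twist":0},{"offset":[0.02,-0.103,0.122],"twist":0}]' 1
python3 - <<'E'
from h import *
snap('wrist','w6');snap('side','s6');s=monitor.get_state();print(s['clock'],s['position'],s['orientation'],s['force'])
im=cv2.imread('pics/w6.png')
o=np.zeros((600,800,3),np.uint8);
o[:400,:]=cv2.resize(im[90:250,120:440],(800,400),interpolation=cv2.INTER_CUBIC)
cv2.imwrite('pics/w6c.png',o)
E
```

```text
clock: 5.78
position: [545.8, -6.1, 278.9]
orientation: [1.0, -0.001, 0.001, 0.0]
force: [-0.4, -0.4, -1.7]
opening: 0.139
5.875 [545.85192346  -6.04840011 279.07788616] [ 9.99998996e-01 -7.61148035e-04  1.18155935e-03 -1.77888989e-04] [-0.30490995 -0.33439094 -1.96566212]
```

View pics/w6c.png

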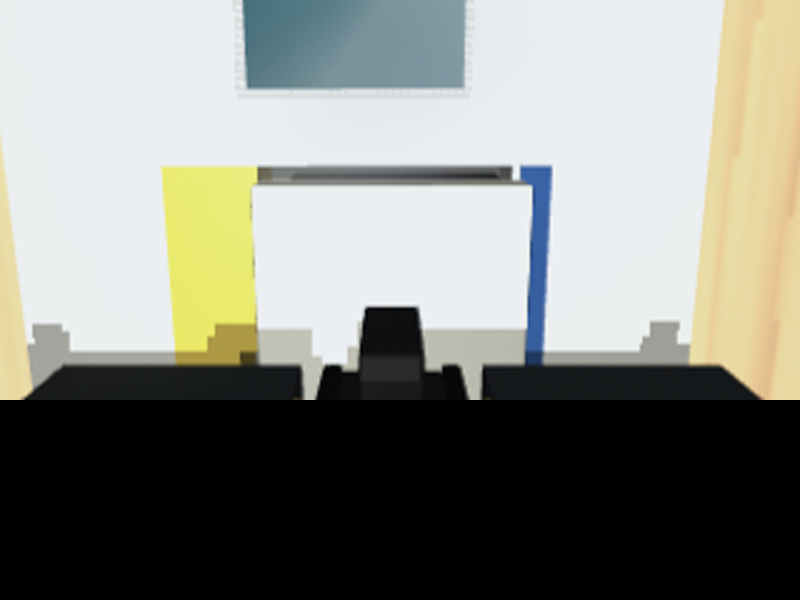

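View pics/s6.png

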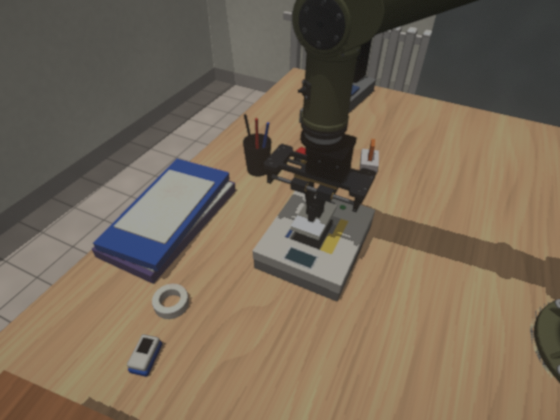

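The wrist view shows the tile over the pocket, with its far edge at crop row 185, pocket end at row 167, cheek face at col 257 and datum edge at col 512. Computing the relative offset.

Run:
```python
from h import *
def c(p): p=np.array(p,float); return (p+.5)/2.5-.5+np.array([120,90])
A=ray('w6',c((257,167)),55);B=ray('w6',c((512,167)),55);Y=ray('w6',c((162,167)),55)
print('thickface',A,'datum',B,'x=-50',Y,'width',B[0]-A[0],B[0]-Y[0])
s=monitor.get_state();z=s['position'][2]-186.8
T=ray('w6',c((253.5,185)),z);U=ray('w6',c((531.5,185)),z);print('tile',z,T,U,U[0]-T[0],'centre',(T+U)/2)
rx=(A[0]+25.5+B[0]-40+Y[0]+50)/3
print('reader now',rx,A[1]-50)
w=(U[0]-T[0]); 
print('tile center y',(T[1]+U[1])/2-48,'tile x rel to reader',(T[0]+U[0])/2-rx,'y rel',(T[1]+U[1])/2-48-(A[1]+B[1])/2+50)
for dz in(-3,0,3): 
    T=ray('w6',c((253.5,185)),z+dz);U=ray('w6',c((531.5,185)),z+dz); print(dz,U[0]-T[0],(T[0]+U[0])/2-rx,(T[1]+U[1])/2-48-(A[1]+B[1])/2+50)
```

```text
thickface [511.81121457  42.87695058  55.        ] datum [577.19612348  42.75643138  55.        ] x=-50 [487.47004355  42.92181688  55.        ] width 65.38490891377421 89.72607992941738
tile 92.27788615571251 [517.15060458  42.68573022  92.27788616] [575.75505452  42.57549759  92.27788616] 58.604449939645406 centre [546.45282955  42.63061391  92.27788616]
reader now 537.3257938652833 -7.123049415015998
tile center y -5.369386094316795 tile x rel to reader 9.127035680414451 y rel 1.813922921339028
-3 59.658104121388305 9.134879944166073 1.4581630537131076
0 58.604449939645406 9.127035680414451 1.813922921339028
3 57.550795757902506 9.119191416662716 2.169682788964934
```

The tile is about 1.5 mm too far toward +y and 1.8 mm too close to the datum, so I'll correct that while descending.

```bash
python3 -m handwheel '[{"offset":[-0.0018,0.0014,0.010],"twist":0},{"offset":[-0.0018,0.0014,0.018],"twist":0},{"offset":[-0.0018,0.0014,0.022],"twist":0},{"offset":[-0.0018,0.0014,0.024],"twist":0},{"offset":[-0.0018,0.0014,0.026],"twist":0},{"offset":[-0.0018,0.0014,0.026],"twist":0}]' 1;python3 -m handwheel '[{"offset":[0,0,0.001],"twist":0},{"offset":[0,0,0.002],"twist":0},{"offset":[0,0,0.003],"twist":0},{"offset":[0,0,0.003],"twist":0}]' 1
python3 - <<'E'
from h import *
snap('wrist','w7');s=monitor.get_state();print(s['clock'],s['position'],s['orientation'],s['force'])
im=cv2.imread('pics/w7.png')
o=np.zeros((600,800,3),np.uint8);
o[:400,:]=cv2.resize(im[90:250,120:440],(800,400),interpolation=cv2.INTER_CUBIC)
cv2.imwrite('pics/w7c.png',o)
E
```

```text
clock: 6.62
position: [543.7, -6.4, 251.7]
orientation: [1.0, 0.0, 0.0, -0.0]
force: [-0.3, -0.1, -2.9]
opening: 0.135
clock: 7.12
position: [543.6, -6.5, 248.7]
orientation: [1.0, -0.0, -0.0, -0.0]
force: [-1.1, 0.2, -2.8]
opening: 0.133
7.175 [543.62284826  -6.4595719  248.7498534 ] [ 1.00000000e+00  6.99615655e-06  1.42381053e-05 -2.35621977e-05] [ 0.34990834  0.48752493 -3.20050009]
```

View pics/w7c.png

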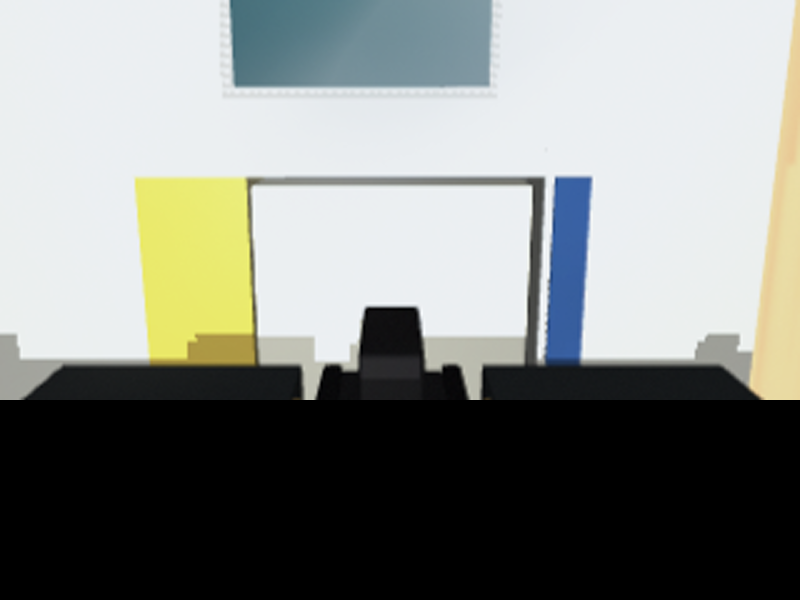

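The tile is inside the pocket with a small gap all around. Lowering to the bed, then sliding toward the datum side.

```bash
python3 -m handwheel '[{"offset":[0,0,0.001],"twist":0},{"offset":[0,0,0.002],"twist":0},{"offset":[0,0,0.002],"twist":0},{"offset":[0,0,0.002],"twist":0}]' 1;python3 -m handwheel '[{"offset":[0.001,0,0],"twist":0},{"offset":[0.002,0,0],"twist":0},{"offset":[0.0025,0,0],"twist":0},{"offset":[0.0025,0,0],"twist":0},{"offset":[0.0025,0,0],"twist":0}]' 1
```

```text
clock: 7.68
position: [543.7, -6.5, 246.8]
orientation: [1.0, -0.0, 0.0, -0.0]
force: [-1.2, -0.3, -1.5]
opening: 0.137
clock: 8.3
position: [546.1, -6.4, 246.8]
orientation: [1.0, 0.0, -0.0, -0.0]
force: [-2.7, -0.5, 0.2]
opening: 0.136
```

```bash
python3 -m handwheel '[{"offset":[0.0007,0,0],"twist":0},{"offset":[0.0007,0,0],"twist":0},{"offset":[0.0007,0,0],"twist":0}]' 1;python3 -m handwheel '[{"offset":[0.0007,0,0],"twist":0},{"offset":[0.0007,0,0],"twist":0},{"offset":[0.0007,0,0],"twist":0}]' 1; python3 -m handwheel '[{"offset":[0.0007,0,0],"twist":0},{"offset":[0.0007,0,0],"twist":0},{"offset":[0.0007,0,0],"twist":0}]' 1
```

```text
clock: 8.68
position: [546.9, -6.4, 246.8]
orientation: [1.0, 0.0, 0.0, -0.0]
force: [-2.4, 0.3, 0.0]
opening: 0.139
clock: 9.05
position: [547.4, -6.5, 246.8]
orientation: [1.0, 0.0, -0.0, -0.0]
force: [-4.7, -0.3, 2.2]
opening: 0.139
clock: 9.43
position: [547.7, -6.5, 246.7]
orientation: [1.0, 0.0, -0.001, -0.0]
force: [-6.0, -0.4, 3.6]
opening: 0.133
```

```bash
python3 -m handwheel '[{"offset":[0.001,0,0],"twist":0},{"offset":[0.001,0,0],"twist":0},{"offset":[0.001,0,0],"twist":0}]' 1; python3 -m handwheel '[{"offset":[0.001,0,0],"twist":0},{"offset":[0.001,0,0],"twist":0},{"offset":[0.001,0,0],"twist":0}]' 1
python3 - <<'E'
from h import *
snap('wrist','w8');s=monitor.get_state();print(s['clock'],s['position'],s['orientation'],s['force'],s['torque'])
im=cv2.imread('pics/w8.png')
o=np.zeros((600,800,3),np.uint8);
o[:400,:]=cv2.resize(im[90:250,120:440],(800,400),interpolation=cv2.INTER_CUBIC)
cv2.imwrite('pics/w8c.png',o)
E
```

```text
clock: 9.8
position: [548.1, -6.5, 246.6]
orientation: [1.0, -0.0, -0.002, -0.0]
force: [-8.0, -0.1, 6.1]
opening: 0.134
clock: 10.18
position: [548.5, -6.5, 246.6]
orientation: [1.0, 0.0, -0.003, -0.0]
force: [-10.4, -0.2, 8.9]
opening: 0.136
10.225 [548.50179124  -6.55086327 246.53483643] [ 9.99994949e-01  1.31651921e-07 -3.16489694e-03 -2.91121119e-04] [-10.91774391  -0.10021504   8.7053721 ] [-0.05742161  2.39409419  0.12456683]
```

View pics/w8c.png

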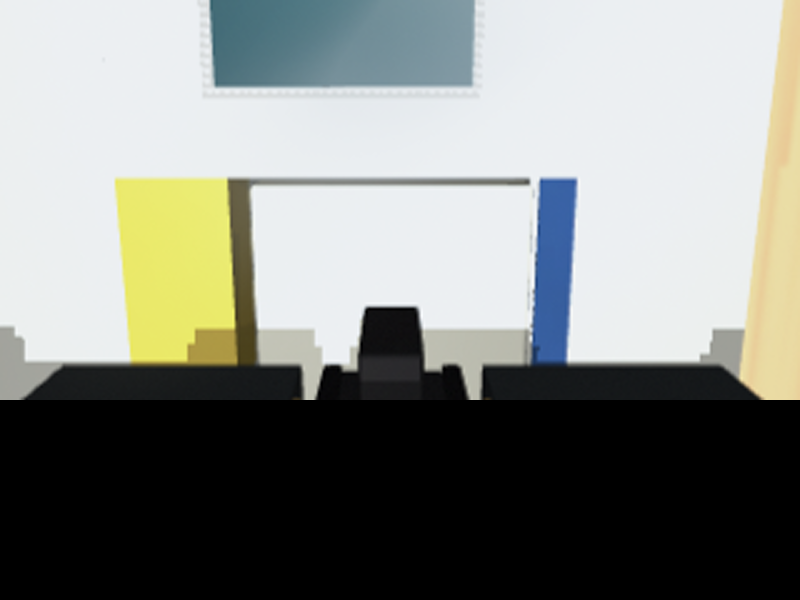

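The tile now touches the datum edge with the gap on the cheek side, and Fx is -10 N. I'll ease off the push, then open the gripper.

```bash
python3 -m handwheel '[{"offset":[-0.001,0,0],"twist":0},{"offset":[-0.0022,0,0],"twist":0},{"offset":[-0.0022,0,0],"twist":0},{"offset":[-0.0022,0,0],"twist":0}]' 1; python3 -m handwheel '[{"offset":[0,0,0],"twist":0},{"offset":[0,0,0],"twist":0},{"offset":[0,0,0],"twist":0},{"offset":[0,0,0],"twist":0},{"offset":[0,0,0],"twist":0}]' 0.3
python3 - <<'E'
from h import *
snap('wrist','w9');s=monitor.get_state();print(s['clock'],s['position'],s['orientation'],s['force'],s['opening'])
im=cv2.imread('pics/w9.png')
o=np.zeros((600,800,3),np.uint8);
o[:400,:]=cv2.resize(im[90:250,120:440],(800,400),interpolation=cv2.INTER_CUBIC)
cv2.imwrite('pics/w9c.png',o)
E
```

```text
clock: 10.72
position: [547.6, -6.5, 246.5]
orientation: [1.0, -0.0, -0.001, -0.0]
force: [-4.6, -0.1, 2.6]
opening: 0.132
clock: 11.35
position: [548.2, -6.4, 246.8]
orientation: [1.0, 0.0, 0.0, -0.0]
force: [-0.1, 0.2, 0.1]
opening: 0.62
11.4 [548.12230522  -6.45542777 246.79412633] [ 9.99999985e-01 -9.44144246e-06  1.69168673e-04 -2.99044373e-05] [0.07844329 0.32690776 0.72291627] 0.6477612342652346
```

View pics/w9c.png

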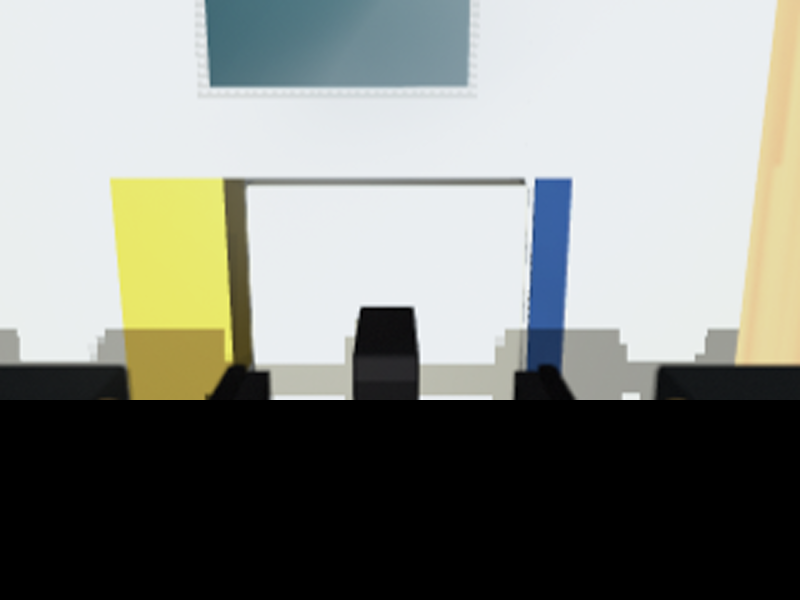

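Tile released, flat and seated against the datum line. Next is the stand. The gel bottle is close to it, so I'll measure the gel before choosing the grip.

```bash
python3 -m handwheel '[{"offset":[0,0,-0.03],"twist":0},{"offset":[0,0,-0.08],"twist":0},{"offset":[-0.003,0.04,-0.11],"twist":-0.03},{"offset":[-0.008,0.09,-0.113],"twist":-0.08},{"offset":[-0.013,0.15,-0.113],"twist":-0.14},{"offset":[-0.018,0.21,-0.113],"twist":-0.19},{"offset":[-0.023,0.27,-0.113],"twist":-0.24},{"offset":[-0.028,0.315,-0.113],"twist":-0.269}]' 0; python3 -m handwheel '[{"offset":[0,0.014,0],"twist":0},{"offset":[0,0.014,0],"twist":0},{"offset":[0,0.014,0],"twist":0}]' 0
python3 - <<'E'
from h import *
snap('wrist','w10');s=monitor.get_state();print(s['clock'],s['position'],s['orientation'],s['force'],s['opening'])
im=cv2.imread('pics/top0.png')
o=np.zeros((600,800,3),np.uint8)
o[:480,:400]=cv2.resize(im[160:256,360:440],None,fx=5,fy=5,interpolation=cv2.INTER_CUBIC)
im=cv2.imread('pics/side0.png')
o[:480,400:800]=cv2.resize(im[90:186,300:380],None,fx=5,fy=5,interpolation=cv2.INTER_CUBIC)
cv2.imwrite('pics/gel.png',o)
E
```

```text
clock: 12.4
position: [519.1, -324.3, 360.0]
orientation: [0.991, 0.134, 0.0, 0.0]
force: [0.3, -0.2, -0.5]
opening: 0.999
clock: 12.78
position: [524.7, -333.0, 359.4]
orientation: [0.991, 0.135, 0.0, -0.001]
force: [0.1, 1.2, 0.3]
opening: 0.998
12.825 [ 524.66636537 -332.89938817  359.55991411] [ 9.90762861e-01  1.35604011e-01  1.59610475e-04 -6.93114548e-04] [ 0.37284122 -0.10610259  0.06103086] 0.9988564482612388
```

View pics/w10.png

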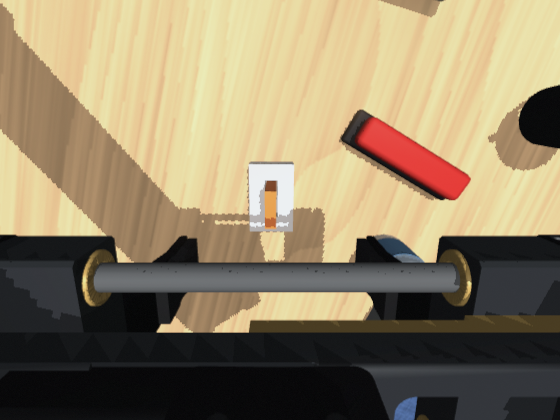

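View pics/gel.png

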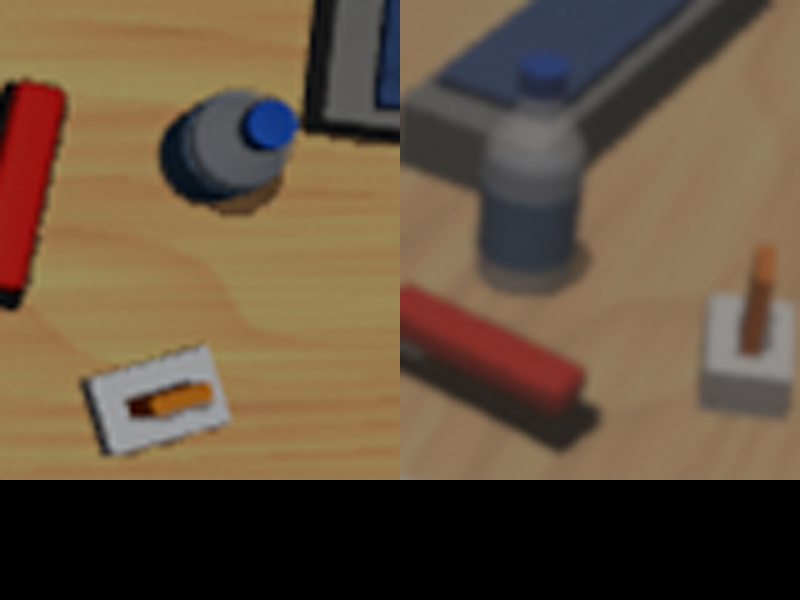

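The wrist view shows the stand at (249-293,163-231) with the orange spacer inside. The gel's upper part is a narrow blue cap, so clearance may be fine. I'll measure both.

Run:
```python
from h import *
s=monitor.get_state();print(s['clock'],s['position'])
snap('wrist','w11');s=monitor.get_state();print(s['position'],s['orientation'])
im=cv2.imread('pics/w11.png')
cv2.imwrite('pics/w11c.png',cv2.resize(im[150:240,230:310],(640,720)[0:2] if 0 else (533,600),interpolation=cv2.INTER_CUBIC))
g=np.array([271,124])/5+[360,160]; print('cap',ray('top0',g,130)); K=[(545-400)/5+300,62/5+90]; print('cap side',ray('side0',K,128))
```

```text
12.825 [ 524.66636537 -332.89938817  359.55991411]
[ 524.582135   -333.01669657  359.63198287] [ 9.90766926e-01  1.35574777e-01  1.81478235e-04 -5.87206704e-04]
cap [ 660.03832422 -372.32250995  130.        ]
cap side [ 663.42944723 -377.52495303  128.        ]
```

View pics/w11c.png

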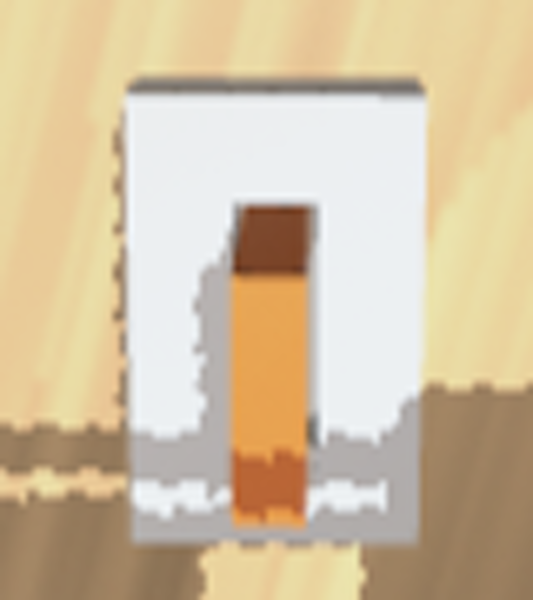

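Run:
```python
from h import *
def c(p): p=np.array(p,float); return (p+.5)/6.6667-.5+np.array([230,150])
q,e=fitpts('w11',c([(126,95),(427,96),(420,542),(132,542)]),[(-22.5,35),(22.5,35),(22.5,-35),(-22.5,-35)],26,[520,-335,.27]);print(q[:2],np.degrees(q[2]),e.round(2).tolist())
q,e=fitpts('w11',c([(231,275),(308,275),(306,525),(232,525)]),[(-5,17),(5,17),(5,-17),(-5,-17)],72,[520,-335,.27]);print('spacer',q[:2],np.degrees(q[2]),e.round(2).tolist())
go((q[0],q[1],226),np.degrees(q[2]))
```

```text
[ 520.31469348 -337.63434943] 15.321073713886666 [[-0.16, -0.04], [0.09, 0.01], [-0.08, 0.11], [0.15, -0.07]]
spacer [ 520.11479399 -337.54832696] 15.19718235152785 [[-0.02, 0.01], [-0.0, 0.09], [0.07, -0.02], [-0.04, -0.09]]
clock 12.875 at [ 524.6 -333.   359.6] yaw 15.58 -> offset [-0.0056  0.0033  0.1336] twist 0.0067 (or +-pi) dist 134
```

The stand and spacer fits agree: the spacer is at (520.1, -337.5), yaw 15.2°. The gel cap clears the gripper body. Descending to grip.

```bash
python3 -m handwheel '[{"offset":[-0.0056,0.0033,0.045],"twist":0.007},{"offset":[-0.0056,0.0033,0.09],"twist":0.007},{"offset":[-0.0056,0.0033,0.12],"twist":0.007},{"offset":[-0.0056,0.0033,0.1335],"twist":0.007},{"offset":[-0.0056,0.0033,0.1335],"twist":0.007}]' 0 && python3 -m handwheel '[{"offset":[0,0,0],"twist":0},{"offset":[0,0,0],"twist":0},{"offset":[0,0,0],"twist":0},{"offset":[0,0,0],"twist":0},{"offset":[0,0,0],"twist":0},{"offset":[0,0,0],"twist":0},{"offset":[0,0,0],"twist":0},{"offset":[0,0,0],"twist":0}]' 1 && python3 -m handwheel '[{"offset":[0,0,0],"twist":0},{"offset":[0,0,0],"twist":0},{"offset":[0,0,0],"twist":0}]' 1; python3 -c "
from h import *
snap('wrist','w12');s=monitor.get_state();print(s['position'],s['force'],s['opening'])"
```

```text
clock: 13.5
position: [519.5, -338.9, 226.0]
orientation: [0.991, 0.131, -0.0, -0.0]
force: [-0.2, -0.3, 0.5]
opening: 0.996
clock: 14.5
position: [519.3, -339.6, 226.2]
orientation: [0.991, 0.131, 0.0, -0.0]
force: [1.3, 0.0, 0.5]
opening: 0.174
clock: 14.88
position: [519.3, -339.6, 226.2]
orientation: [0.991, 0.131, 0.0, -0.0]
force: [0.4, 0.2, -0.5]
opening: 0.116
[ 519.27624819 -339.59172158  226.23910553] [ 0.18913396 -0.45608181 -0.70759457] 0.11659131196495136
```

View pics/w12.png

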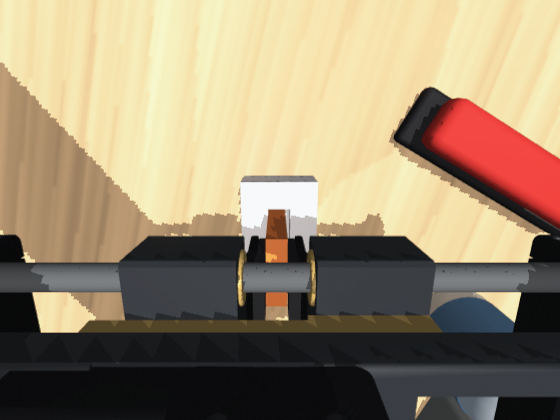

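Spacer gripped (10.1 mm). Lifting, then carrying it to above the wide gap.

```bash
python3 -c "
from h import *
go((511.1,-33.7,340),0.02)"
```

```text
clock 14.925 at [ 519.3 -339.6  226.2] yaw 15.01 -> offset [ 0.0714 -0.2976 -0.1137] twist 0.2617 (or +-pi) dist 326
```

```bash
python3 -m handwheel '[{"offset":[0,0,-0.02],"twist":0},{"offset":[0,0,-0.06],"twist":0},{"offset":[0.008,-0.034,-0.105],"twist":0.03},{"offset":[0.02,-0.084,-0.114],"twist":0.08},{"offset":[0.034,-0.14,-0.114],"twist":0.13},{"offset":[0.048,-0.2,-0.114],"twist":0.18},{"offset":[0.061,-0.255,-0.114],"twist":0.23},{"offset":[0.0714,-0.2976,-0.114],"twist":0.2617}]' 1; python3 -m handwheel '[{"offset":[0,0,0],"twist":0},{"offset":[0,0,0.02],"twist":0},{"offset":[0,0,0.04],"twist":0},{"offset":[0,0,0.04],"twist":0},{"offset":[0,0,0.04],"twist":0}]' 1
python3 - <<'E'
from h import *
snap('wrist','w13');s=monitor.get_state();print(s['clock'],s['position'],s['orientation'],s['force'],s['opening'])
im=cv2.imread('pics/w13.png')
o=cv2.resize(im[80:320,120:440],(800,600),interpolation=cv2.INTER_CUBIC)
cv2.imwrite('pics/w13c.png',o)
E
```

```text
clock: 15.92
position: [510.7, -31.7, 341.9]
orientation: [1.0, 0.0, 0.001, -0.0]
force: [0.1, -0.4, 0.9]
opening: 0.116
clock: 16.55
position: [511.5, -34.7, 301.5]
orientation: [1.0, -0.001, 0.001, 0.0]
force: [-0.5, 0.1, 0.0]
opening: 0.111
16.6 [511.56012495 -34.39993136 301.58495045] [ 9.99999510e-01 -2.98783115e-04  9.43375428e-04 -2.68444586e-05] [ 0.0657796  -0.06314654  0.65292594] 0.11070294817275463
```

View pics/w13c.png

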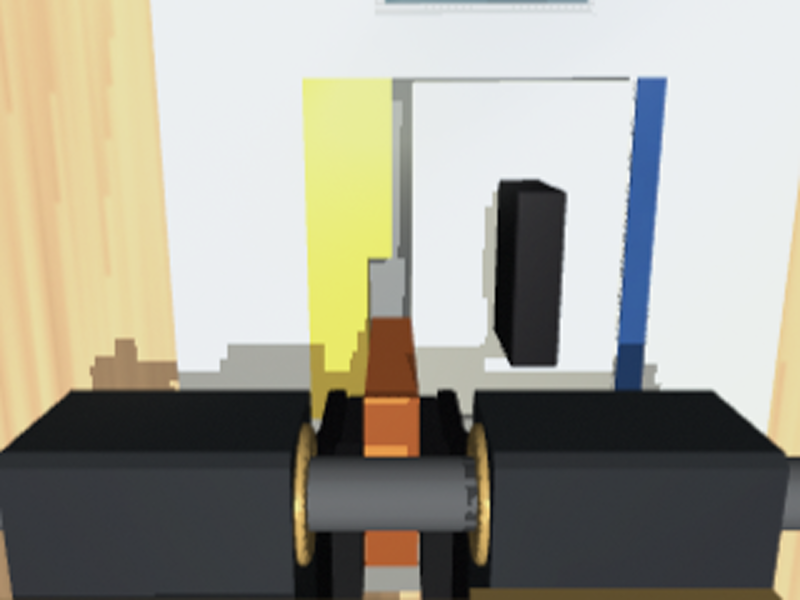

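The view shows the wide gap between the thin cheek face (col ~368) and the tile edge (col ~411), with the spacer tip at cols 370-411, row 318. Checking the alignment numerically.

Run:
```python
from h import *
im=cv2.imread('pics/w13.png')
cv2.imwrite('pics/w13d.png',cv2.resize(im[170:245,255:300],(480,800)[0:2] if 0 else (360,600),interpolation=cv2.INTER_CUBIC))
def c(p): p=np.array(p,float); return (p+.5)/2.5-.5+np.array([120,80])
for n,p,z in [('x=-50 far',(302,79),55),('thick far',(391,79),55),('datum far',(629,79),55),('thin step',(368,260),55),('thick step',(390,260),55),('tileL far',(413,82),60),('tileL mid',(412,300),60),('tileR far',(630,82),60),
 ('spL bottom',(371,318),85.6),('spR',(410,318),85.6),('spLtop',(364,398),147.6),('spRtop',(420,398),147.6)]:
    print(n,ray('w13',c(p),z).round(2))
```

```text
x=-50 far [487.32  42.92  55.  ]
thick far [511.78  42.89  55.  ]
datum far [577.22  42.81  55.  ]
thin step [505.01  -7.53  55.  ]
thick step [511.42  -7.54  55.  ]
tileL far [517.7   41.91  60.  ]
tileL mid [517.75 -18.33  60.  ]
tileR far [576.1   41.84  60.  ]
spL bottom [506.55 -17.03  85.6 ]
spR [516.56 -17.04  85.6 ]
spLtop [506.78 -15.83 147.6 ]
spRtop [516.88 -15.85 147.6 ]
```

View pics/w13d.png

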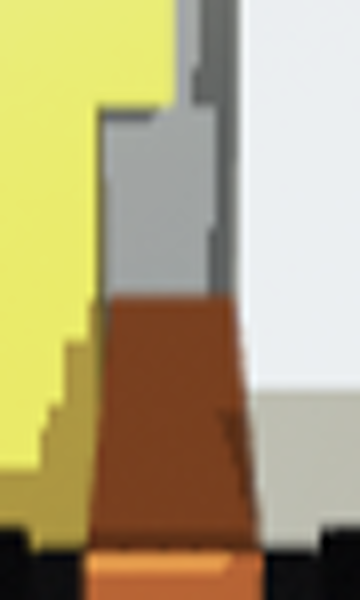

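The gap centre is x≈511.1 and the spacer is at 511.5, so I'll shift -0.4 mm and insert.

```bash
python3 -m handwheel '[{"offset":[-0.0004,-0.0015,0.01],"twist":0},{"offset":[-0.0004,-0.0015,0.018],"twist":0},{"offset":[-0.0004,-0.0015,0.024],"twist":0},{"offset":[-0.0004,-0.0015,0.03],"twist":0},{"offset":[-0.0004,-0.0015,0.036],"twist":0},{"offset":[-0.0004,-0.0015,0.042],"twist":0},{"offset":[-0.0004,-0.0015,0.042],"twist":0}]' 1
python3 - <<'E'
from h import *
s=monitor.get_state();print(s['position'],s['force'],s['torque'],s['opening']);snap('wrist','w14')
im=cv2.imread('pics/w14.png')
o=cv2.resize(im[80:320,120:440],(800,600),interpolation=cv2.INTER_CUBIC)
cv2.imwrite('pics/w14c.png',o)
E
```

```text
clock: 17.48
position: [510.5, -32.2, 257.7]
orientation: [1.0, 0.0, -0.0, 0.0]
force: [-0.5, -0.6, -0.4]
opening: 0.108
[510.49828461 -32.1543042  257.70819951] [-0.46214904 -0.63809374 -0.37731729] [-0.08165247  0.07789123  0.03336402] 0.10762754487331803
```

View pics/w14c.png

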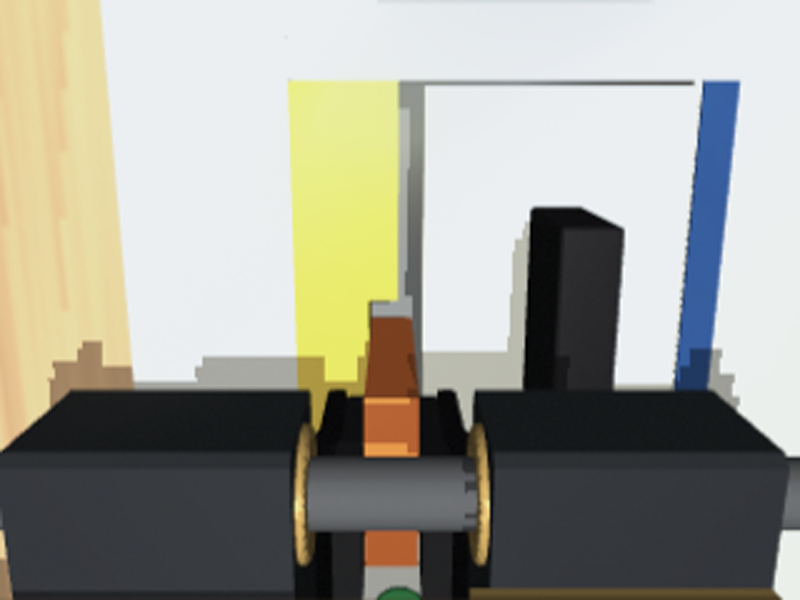

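The spacer is in the gap without contact force. Continuing to the floor.

```bash
python3 -m handwheel '[{"offset":[0.0004,0,0.003],"twist":0},{"offset":[0.0004,0,0.006],"twist":0},{"offset":[0.0004,0,0.009],"twist":0},{"offset":[0.0004,0,0.010],"twist":0},{"offset":[0.0004,0,0.010],"twist":0}]' 1;  python3 -m handwheel '[{"offset":[0,0,0.0005],"twist":0},{"offset":[0,0,0.001],"twist":0},{"offset":[0,0,0.001],"twist":0}]' 1;python3 -m handwheel '[{"offset":[0,0,0.0005],"twist":0},{"offset":[0,0,0.001],"twist":0},{"offset":[0,0,0.001],"twist":0}]' 1
```

```text
clock: 18.15
position: [511.1, -32.2, 248.2]
orientation: [1.0, 0.0, -0.0, -0.0]
force: [-0.0, 0.9, -0.2]
opening: 0.116
clock: 18.52
position: [511.1, -32.2, 247.3]
orientation: [1.0, 0.0, 0.0, -0.0]
force: [0.3, 0.9, 0.4]
opening: 0.113
clock: 18.9
position: [511.3, -32.3, 247.1]
orientation: [1.0, 0.0, 0.0, -0.0]
force: [-2.0, -0.3, 6.5]
opening: 0.109
```

Floor contact at TCP z 247.1 with Fz 6.5 N. I'll open only to 20 mm so the finger clears the ridge, then check.

```bash
python3 -m handwheel '[{"offset":[0,0,-0.0008],"twist":0},{"offset":[0,0,-0.0008],"twist":0},{"offset":[0,0,-0.0008],"twist":0}]' 0.78
python3 - <<'E'
from h import *
s=monitor.get_state();print(s['clock'],s['position'],s['force'],s['opening']);snap('wrist','w15')
im=cv2.imread('pics/w15.png')
o=cv2.resize(im[80:320,120:440],(800,600),interpolation=cv2.INTER_CUBIC)
cv2.imwrite('pics/w15c.png',o)
E
```

```text
clock: 19.27
position: [511.1, -32.1, 246.9]
orientation: [1.0, 0.0, -0.0, 0.0]
force: [0.0, 0.1, -0.4]
opening: 0.21
19.275 [511.06024816 -32.14906244 246.88318206] [ 0.02846771  0.12341404 -0.40667699] 0.2099478237967225
```

View pics/w15c.png

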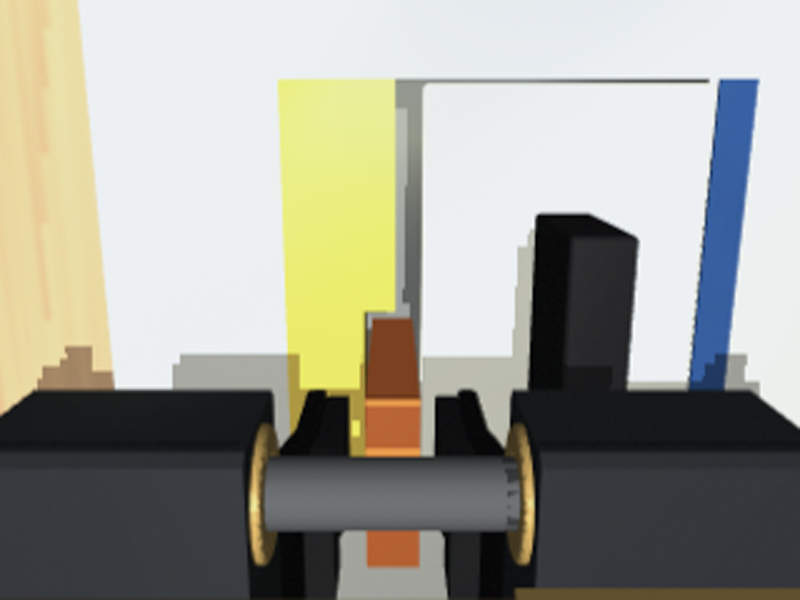

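The spacer is free and standing. Lifting, then moving over the ridge with the fingers closed, and taking a check view.

```bash
python3 -m handwheel '[{"offset":[0,0,-0.02],"twist":0},{"offset":[0,0,-0.06],"twist":0},{"offset":[0,0,-0.1],"twist":0},{"offset":[0,0.04,-0.14],"twist":0},{"offset":[0,0.072,-0.15],"twist":0},{"offset":[0,0.072,-0.15],"twist":0},{"offset":[0,0.072,-0.15],"twist":0},{"offset":[0,0.072,-0.15],"twist":0}]' 1
python3 - <<'E'
from h import *
s=monitor.get_state();print(s['clock'],s['position'],s['force'],s['opening']);snap('wrist','w16');snap('side','s16')
im=cv2.imread('pics/w16.png')
o=cv2.resize(im[0:240,120:440],(800,600),interpolation=cv2.INTER_CUBIC)
cv2.imwrite('pics/w16c.png',o)
E
```

```text
clock: 20.32
position: [511.1, -102.8, 396.2]
orientation: [1.0, 0.001, -0.001, -0.0]
force: [-0.8, -0.0, -0.1]
opening: 0.006
20.325 [ 511.13215084 -102.80454723  396.24337736] [-0.78119222 -0.04366757 -0.08667123] 0.00608393606059011
```

View pics/w16c.png

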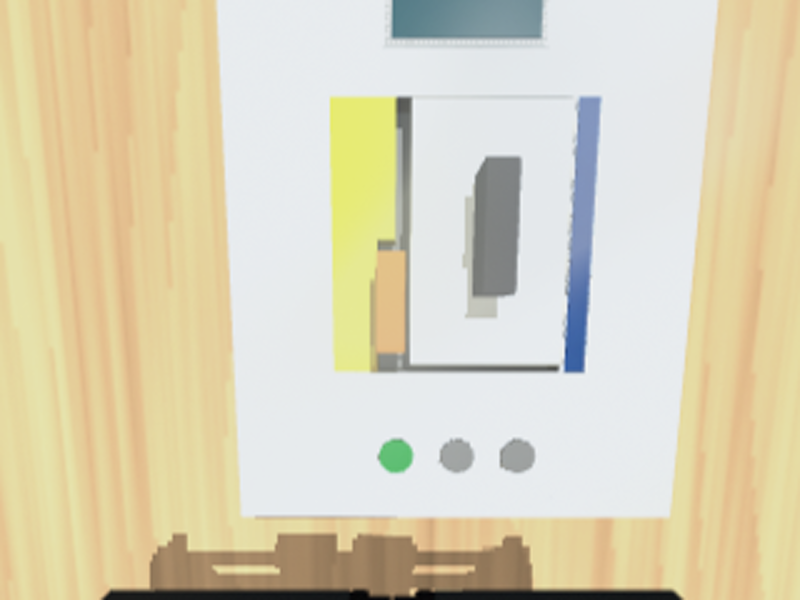

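The tile and spacer are both in place as wanted. I'll fit the tile, ridge and spacer poses relative to the reader.

Run:
```python
from h import *
im=cv2.imread('pics/w16.png')
cv2.imwrite('pics/w16d.png',cv2.resize(im[30:155,240:370],(624,600),interpolation=cv2.INTER_CUBIC))
```

```text
(no output)
```

View pics/w16d.png

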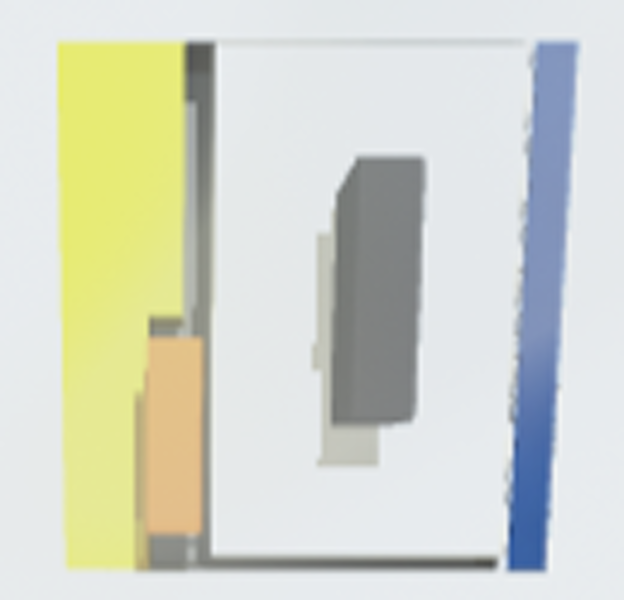

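Run:
```python
from h import *
def c(p): p=np.array(p,float); return (p+.5)/4.8-.5+np.array([240,30])
r,e=fitpts('w16',c([(58,42),(67,569),(184,42),(183,317)]),[(-50,50),(-50,-50),(-25.5,50),(-25.5,0)],55,[537,-7,0]);print('reader',r[:2],np.degrees(r[2]),e.round(1).tolist())
t,e=fitpts('w16',c([(215,46),(209,556),(498,557)]),[(-30,48),(-30,-48),(30,-48)],60,[547,-7,0]);print('tile',t[:2],np.degrees(t[2]),e.round(1).tolist(),'rel',t[:2]-r[:2])
t,e=fitpts('w16',c([(147,338),(203,338),(202,534),(147,534)]),[(-5,17),(5,17),(5,-17),(-5,-17)],93,[511,-32,0]);print('spacer',t[:2],np.degrees(t[2]),e.round(1).tolist(),'rel',t[:2]-r[:2])
go((547.4,-7.3,282),0)
```

```text
reader [537.4922691  -6.8620684] 0.0869296069722468 [[-0.2, -0.1], [-0.1, 0.2], [0.1, -0.1], [0.2, -0.0]]
tile [547.26008852  -6.19305968] -0.20671009855882985 [[-0.3, -0.9], [-0.2, 0.4], [0.5, 0.5]] rel [9.76781942 0.66900871]
spacer [510.27488294 -30.71803594] -0.03163397556163317 [[-0.0, 0.0], [0.0, 0.1], [-0.0, -0.0], [0.0, -0.1]] rel [-27.21738616 -23.85596755]
clock 20.425 at [ 511.2 -103.1  396.4] yaw 0.12 -> offset [ 0.0366 -0.0957  0.1144] twist 0.0021 (or +-pi) dist 154
```

View pics/s16.png

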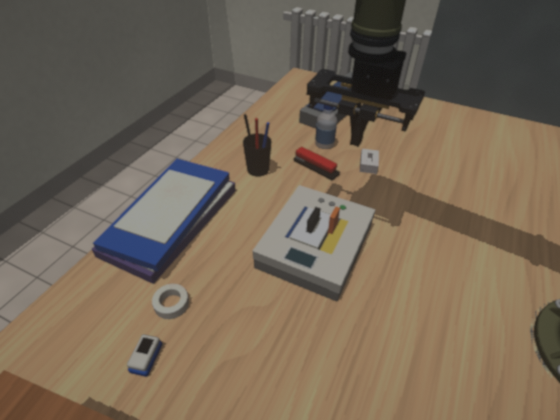

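The tile sits at (9.8, 0.7) in the reader frame against a nominal (10, 0 ±2). The spacer is at (-27, -24), and its z is 93 (on the floor). Moving above the ridge and pressing in small steps.

```bash
python3 -m handwheel '[{"offset":[0.018,-0.048,0.02],"twist":0.002},{"offset":[0.0366,-0.0957,0.05],"twist":0.002},{"offset":[0.0366,-0.0957,0.09],"twist":0.002},{"offset":[0.0366,-0.0957,0.11],"twist":0.002},{"offset":[0.0366,-0.0957,0.1144],"twist":0.002},{"offset":[0.0366,-0.0957,0.1144],"twist":0.002},{"offset":[0.0366,-0.0957,0.1144],"twist":0.002}]' 1
python3 - <<'E'
from h import *
s=monitor.get_state();print(s['clock'],s['position'],s['orientation'],s['force'],s['opening']);snap('wrist','w17')
im=cv2.imread('pics/w17.png')
o=cv2.resize(im[80:320,120:440],(800,600),interpolation=cv2.INTER_CUBIC)
cv2.imwrite('pics/w17c.png',o)
E
```

```text
clock: 21.3
position: [548.2, -8.5, 283.9]
orientation: [1.0, -0.001, 0.001, -0.0]
force: [0.1, 0.4, 0.3]
opening: 0.005
21.3 [548.2269165   -8.52950704 283.9000581 ] [ 9.99998982e-01 -8.71021837e-04  1.10051632e-03 -2.57006194e-04] [0.06465098 0.38306246 0.34494199] 0.0052566567481154725
```

View pics/w17c.png

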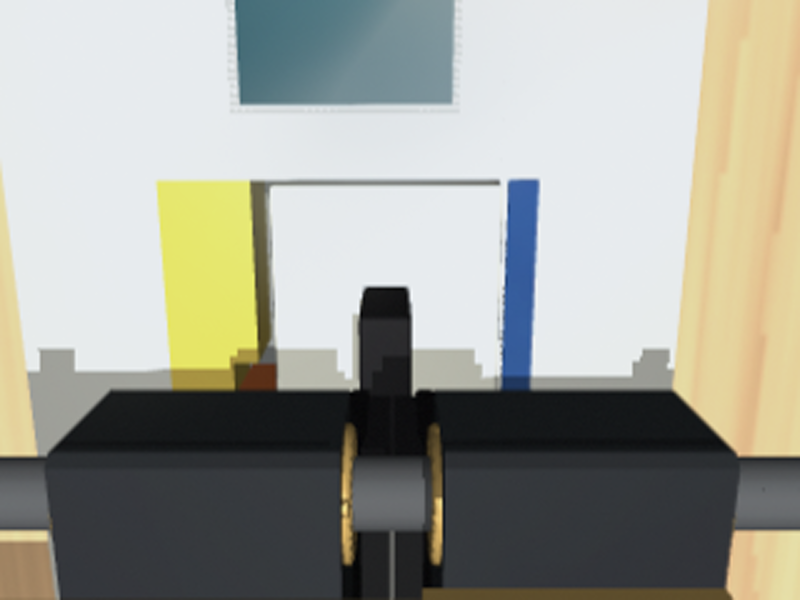

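Fingers are centred over the ridge. Pressing.

```bash
python3 -m handwheel '[{"offset":[0,0,0.003],"twist":0},{"offset":[0,0,0.005],"twist":0},{"offset":[0,0,0.006],"twist":0},{"offset":[0,0,0.006],"twist":0},{"offset":[0,0,0.006],"twist":0}]' 1; python3 -m handwheel '[{"offset":[0,0,0.001],"twist":0},{"offset":[0,0,0.002],"twist":0},{"offset":[0,0,0.002],"twist":0},{"offset":[0,0,0.002],"twist":0}]' 1;python3 -m handwheel '[{"offset":[0,0,0.001],"twist":0},{"offset":[0,0,0.002],"twist":0},{"offset":[0,0,0.002],"twist":0},{"offset":[0,0,0.002],"twist":0}]' 1
```

```text
clock: 21.98
position: [547.7, -8.5, 276.7]
orientation: [1.0, -0.001, -0.0, -0.0]
force: [-0.8, -0.6, 1.2]
opening: 0.002
clock: 22.48
position: [547.7, -8.5, 274.7]
orientation: [1.0, -0.001, 0.0, -0.0]
force: [-1.5, 1.1, 3.0]
opening: 0.005
clock: 22.98
position: [547.7, -8.5, 272.7]
orientation: [1.0, -0.001, 0.0, -0.0]
force: [-1.6, 0.2, 4.2]
opening: 0.005
```

```bash
python3 -m handwheel '[{"offset":[0,0,0.001],"twist":0},{"offset":[0,0,0.002],"twist":0},{"offset":[0,0,0.002],"twist":0},{"offset":[0,0,0.002],"twist":0}]' 1;python3 -m handwheel '[{"offset":[0,0,0.001],"twist":0},{"offset":[0,0,0.0015],"twist":0},{"offset":[0,0,0.0015],"twist":0},{"offset":[0,0,0.0015],"twist":0}]' 1
```

```text
clock: 23.48
position: [547.8, -8.5, 271.6]
orientation: [1.0, -0.001, -0.0, -0.0]
force: [-4.6, -0.8, 9.8]
opening: 0.009
clock: 23.98
position: [547.8, -8.7, 271.5]
orientation: [1.0, -0.001, -0.0, -0.001]
force: [-8.2, 1.0, 19.7]
opening: 0.006
```

The bed is on its stop (z 271.5 held while Fz rose to 20 N), and the sideways force on the tile is toward the datum. Visual check next.

Run:
```python
from h import *
snap('wrist','w18');snap('side','s18');snap('top','t18')
s=monitor.get_state();print(s['clock'],s['position'],s['force'],s['joint_torque'])
im=cv2.imread('pics/w18.png'); sd=cv2.imread('pics/s18.png')
o=np.zeros((600,800,3),np.uint8)
o[:300,:400]=cv2.resize(im[80:320,120:440],(400,300),interpolation=cv2.INTER_CUBIC)
o[300:600,:400]=cv2.resize(cv2.imread('pics/t18.png')[150:300,180:380],(400,300))
o[:600,400:]=cv2.resize(sd[175:325,260:360],(400,600),interpolation=cv2.INTER_CUBIC)
cv2.imwrite('pics/fin.png',o)
def c(p): return np.array(p)
```

```text
24.125 [547.81261614  -8.70288519 271.51210162] [-8.20331164  0.19036487 20.12115898] [-7.81059335e-02 -2.71920830e+01  2.82167964e+00 -2.39921790e+01
 -2.98504801e-01 -3.03873003e+00 -2.40006520e-03]
```

View pics/fin.png

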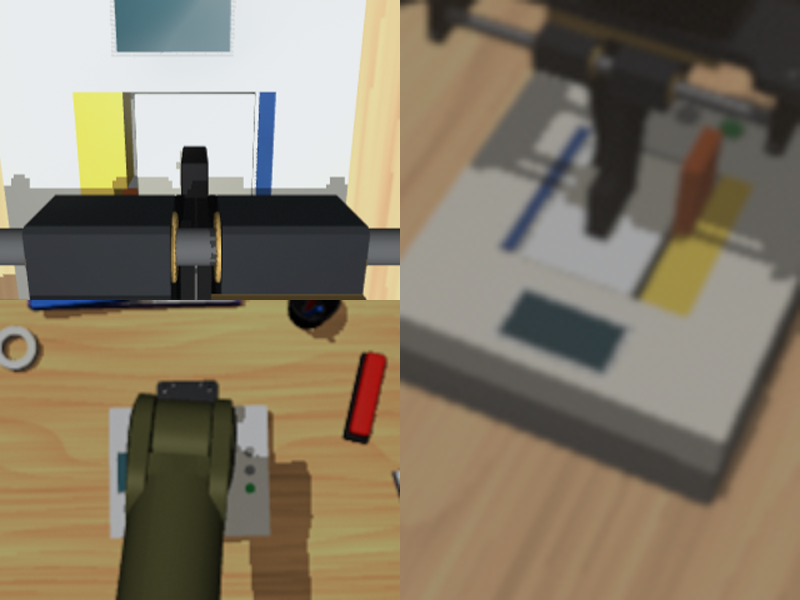

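View pics/w18.png

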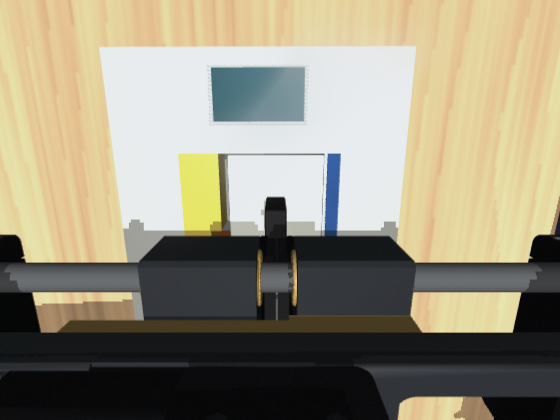

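Run:
```python
from h import *
im=cv2.imread('pics/w18.png')
cv2.imwrite('pics/w18d.png',cv2.resize(im[145:240,170:350],None,fx=4.4,fy=4.4,interpolation=cv2.INTER_CUBIC))
for r in (175,190,205):
    print(im[r,214:234].mean(axis=1).round().astype(int), im[r,318:332].mean(axis=1).round().astype(int))
K=[ray('w18',(u,190),55)[0] for u in (220,229,325)];print(K)
```

```text
[192 192 193 192 185  95  83  84  87  87  93 126 160 167 211 234 234 234
 234 234] [236 235 236 235 229 169 235 236 227  98 104 104 104 104]
[191 191 191 191 189 173  74  74  79  78  78  92 146 153 149 232 234 234
 234 234] [235 236 235 235 228 210 236 228 111 101 101 100 101 100]
[189 189 189 189 189 185 140  65  68  68  68  71 101 154 154 173 235 235
 235 235] [236 236 235 229 168 236 230 153 102 101 100 101 100 100]
[np.float64(512.1276676843404), np.float64(517.8433818319439), np.float64(578.8050370711601)]
```

View pics/w18d.png

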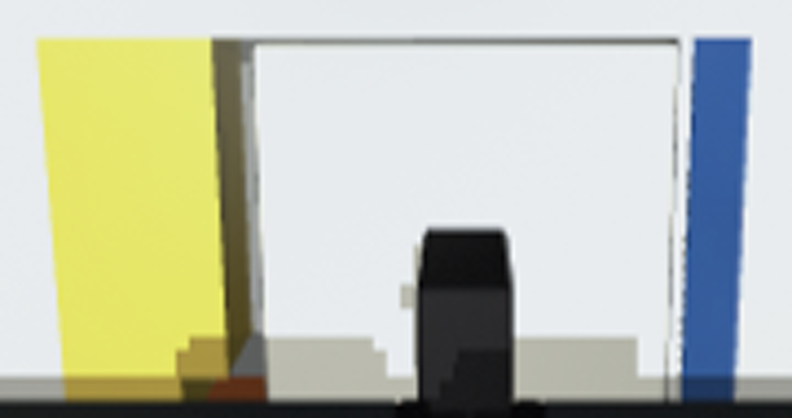

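The datum gap is sub-pixel, the tile is flush and the force is steady, so I'm handing the job in.

```bash
python3 -c "
from bench import monitor, job_done
s=monitor.get_state();print(s['clock'],s['position'],s['force']);print(job_done())"
```

```text
24.125 [547.81261614  -8.70288519 271.51210162] [-8.20331164  0.19036487 20.12115898]
the job is handed in; nothing more can be done
None
```

The white check setup is done and handed in at 24.1 s, with the closed fingers still holding the tile down. No verdict was reported.

- **Tile:** I laid it in the pocket, slid it against the blue-line side until the sideways force rose to about 10 N, and let go. After release it fitted at (9.8, 0.7) mm in the reader's frame, turned about -0.2°, against a nominal (10, 0).
- **Spacer:** I stood it in the wide gap beside the thin cheek, felt the floor (6.5 N), and released it upright. A rough fit put it about 1 mm toward the cheek from the gap centre, about as far as the play allows. At the final press only part of it was in the wrist view, and it still stood upright in the side view.
- **Press:** The bed reached its stop, with the tool height holding at 271.5 mm while the push rose from 10 to 20 N. The expected height for flush was 271 mm, so the half-millimetre difference may be measurement error. In the last wrist view the white face looks level with the reader's top and the line at the datum side is thinner than a pixel.

During the press the tool also pushes the tile about 8 N toward the datum side, which keeps it against that side. I moved none of the other items on purpose. The tape and stapler are unmoved in the last top view, but I did not re-measure the gel bottle, pen cup or oximeter at the end.

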